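# Empty the plaster drying box

### The arm

A 7-joint arm with a two-finger parallel gripper is mounted at the origin on the work surface. World frame = base frame: x ahead of the robot, y to its left, z up, the work surface at z = 0. Lengths are in m, angles in rad, forces in N, time in s.
With the tool pointing down it reaches from about 0.425 to 0.95 m from the base axis. Payload 4.7 kg.
Tool frame: the origin (TCP) lies midway between the tips of the shut fingers; the grasp point (between the pads) lies 19 mm behind it; z points along the fingers, y is the direction in which the jaws open and shut (so a half turn about z gives the same grasp; the last joint's range is limited). The gripper opens to 87 mm and grips with 3 to 60 N. Pads are 19 mm wide; open, the fingers measure 117 mm over their backs; the gripper's body (75 mm by 190 mm) begins 51 mm behind the grasp point.
Start: joints at [-1.247, 0.469, -0.049, 1.532, 0.024, 1.141, -0.082], TCP at [0.233, 0.633, 0.223] pointing down, gripper open.
Joint ranges: [-2.59, 2.59], [-0.33, 1.99], [-1.39, 1.29], [0.1, 2.45], [-1.04, 4.18], [0.21, 1.99], [-2.66, 2.66]. Speed limits (rad/s): [2.57, 2.57, 3.14, 3.14, 3.14, 3.14, 3.14].

### API

Orientations are given as a unit quaternion [x, y, z, w].
In Python, from bench import sensors, eyes, close_job gives the robot as it stands.
- The arm moves only by the tool step_arm, never from a script. Its argument "increments" is a list of rows, each a list of 3 entries, a list of its own where there are three numbers: the opening, from -1 (shut) to 1 (fully open), so that 0 is half open, then the shift along the tool's x, y, z in cm, then the turn about the tool's z in rad. In form: [[fingers, [dx, dy, dz], yaw], ...]. A call has 1 to 12 rows; each row is the pose to reach, as a shift and turn from the pose commanded when the call began, along the tool's axes at that moment; what a row does not reach only later rows make up. A row lasts 1/8 s, in which the tool goes at most 62.5 mm and 10.7 degrees, less where a joint would pass 70% of its speed; a pose out of reach is approached as far as the arm can. A call with a gripper value outside its range is refused whole. The fingers move at their own pace and stop on an object; the grip force is fixed at half the most. Time passes only in rows, so rows that repeat a pose let the fingers close. It gives the time, the measured TCP pose, the force and the opening at its end, in the units of the state.
- sensors.sense(): the state, without advancing time (a new reading comes with each control period).
- eyes.grab_frame(name): name is "scene" or "top"; returns a dict with "img" (480x640x3 uint8, red, green, blue), "z_map" (480x640 float32, m along the optical axis (not along the pixel's ray), 0 where there is no reading), "mtx" (3x3 intrinsics, pixels), "R" (3x3) and "t" (3): a world point X has camera coordinates R X + t. Camera axes: x right, y down, z forward; pixel columns grow to the right and rows downward; lengths in m; the calibration is good to about 2 mm. A picture is of the moment at which its call begins.
- close_job(): hands the job in, once; it reports no verdict.
Trained networks look in a picture, given as the dict that the camera call returned (one of the last four; its "shot" number tells which), for a name from the list of things; names that differ only in an ending like _2 or _b are one class to them, and where a whole thing is asked for, a point or a joint stands for the part that bears it (a point fixed in the world has none). Each returns a list of dicts, best first, with "p" (0 to 1); they miss things now and then, are a little off and sometimes report something else, mostly with a low value. They report only what shows in the picture. A call takes as long as a camera call.
- eyes.masks_of(picture, label): "mask" (480x640 bool, what is visible of it).
- eyes.landmark_of(picture, label): "position" ([x, y, z] in m, in world coordinates, good to about 4 mm: a listed point, or the origin of a listed thing).
The state is a dict: "clock": time; "joint_pos": joint angles; "qd": joint speeds; "joint_torque": joint torques, N m; "tool_pos": TCP position; "tool_rot": TCP orientation; "wrist_force": force on the tool from outside, world axes, zero at the start; "moment": the same for the moment, N m; "gripper_width": opening from 0.0 (shut) to 1.0 (fully open).
Only numpy, scipy, OpenCV 4.12 (cv2) and the standard library are available. Lean on these libraries where they do the work, as an engineer would, in place of code of your own. Each camera call takes 0.05 s, during which the arm holds its last target. There are 200 camera calls.

### The job

The casts in the drying box are dry. Switch its fan off, lift the loose cover plate off its pins and lay it flat on the rubber mat, and move every cast from the box into the wooden crate. Then set the cover back fully home on its two pins, and leave everything else on the bench as it is.

Things in the scene. Friction and masses are not known exactly. Their poses are not given: they have to be found in the camera images.
- dryer: drying box, fixed: grey open-topped tub, outside 206 (x) x 346 (y) mm, rim 105 mm above the bench, opening 190 x 290 mm. Against its far (+x) side stands a dark fan heater casing, 94 (x) x 220 (y) mm, 76 mm high, centred at x = +151 mm, with the fan switch on top. Origin: at bench height under the middle of the tub.
- dryer_rack (a point): middle of the wire rack in the drying box, 45 mm above the bench (60 mm below the rim). Three to five casts stand on it in two rows (x = -45 and +45 mm in the box's frame) of three places (y = -88, 0, +88 mm), a few mm and 0.12 rad off, long side (x) roughly along the box's x.
- dryer_pin1 (a point): foot, on the rim, of the upright steel pin at the box's y = -158 mm end (x = 0). The pin is 10 mm thick and 16 mm tall, its upper 7 mm tapering to 4 mm.
- dryer_pin2 (a point): foot, on the rim, of the like pin at the box's y = +158 mm end.
- cover: loose aluminium cover plate, on the box's pins at the start: 206 (x) x 346 (y) x 6 (z) mm, about 0.55 kg, with a 16 mm hole at each end (x = 0, y = +-158 mm) for the pins, about 3 mm play all round. Fits either way round. Origin: centre of its underside, which lies on the rim, 105 mm above the bench, when fully home.
- cover_handle (a point): middle of the cover's wooden bar handle, 45 mm above the cover's underside, over the middle of the plate. The bar is 110 mm long along the cover's y, 14 mm wide (x) and 18 mm tall; 30 mm is free between it and the plate, the two posts are 90 mm apart.
- fan_switch (a joint): fan heater's toggle lever on top of the casing. 1.0 rad is fully on (leaning 0.5 rad to the box's +y), 0 is off (leaning 0.5 rad to the box's -y); it turns about an axis along the box's x, 98 mm above the bench, and stays where it is left (about 1 N at the knob moves it). It starts on (0.8 to 1.0).
- fan_switch_tip (a point): centre of the lever's round black knob, 26 mm across, 55 mm from the lever's axis (about 146 mm above the bench at either end of its travel); the lever's axis is at x = +153, y = 0 mm in the box's frame.
- crate: open wooden carrying crate, loose, 0.8 kg, on one side of the drying box: 280 (x) x 210 (y) x 65 (z) mm outside, walls and floor 9 mm thick, inside 262 x 192 mm. Origin: centre of its underside. Empty at the start.
- mat: flat dark rubber mat fixed to the bench on the other side of the drying box: 360 (x) x 240 (y) x 4 (z) mm. Origin: centre of its underside.
- corbel1: white plaster corbel cast (scroll bracket) lying on its flat back: 64 (x) x 44 (y) x 48 (z) mm, flat parallel cheeks 44 mm apart along its y. A 12 mm thick end slab stands full height at its +x end, the scrolls slope down to 29 mm high at the -x end. About 0.15 kg. Origin: centre of its underside. None if absent.
- corbel2: white plaster corbel cast (scroll bracket) lying on its flat back: 64 (x) x 44 (y) x 48 (z) mm, flat parallel cheeks 44 mm apart along its y. A 12 mm thick end slab stands full height at its +x end, the scrolls slope down to 29 mm high at the -x end. About 0.15 kg. Origin: centre of its underside. None if absent.
- corbel3: white plaster corbel cast (scroll bracket) lying on its flat back: 64 (x) x 44 (y) x 48 (z) mm, flat parallel cheeks 44 mm apart along its y. A 12 mm thick end slab stands full height at its +x end, the scrolls slope down to 29 mm high at the -x end. About 0.15 kg. Origin: centre of its underside. None if absent.
- pedestal1: white plaster pedestal cast: 62 (x) x 44 (y) x 48 (z) mm (a 2 mm raised panel on top makes 50), base and cap slabs with a slightly narrower (46 mm in x) shaft between, flat parallel faces 44 mm apart along its y. About 0.16 kg. Origin: centre of its underside. None if absent.
- pedestal2: white plaster pedestal cast: 62 (x) x 44 (y) x 48 (z) mm (a 2 mm raised panel on top makes 50), base and cap slabs with a slightly narrower (46 mm in x) shaft between, flat parallel faces 44 mm apart along its y. About 0.16 kg. Origin: centre of its underside. None if absent.
- jar: bystander: glass jar, 72 mm across, 100 mm tall. Origin: centre of its underside.
- bust: bystander: small terracotta bust, 84 mm across, 116 mm tall. Origin: centre of its underside.
- bowl: bystander: grey mixing bowl, 130 mm across, 65 mm tall. Origin: centre of its underside.
- mug: bystander: white mug, 76 mm across without its handle, 90 mm tall. Origin: centre of its underside.

How it is judged:
On the way, in this order (a step that is already met when the one before it is completed fails the run):
1. the fan is switched off (value of joint fan_switch below 0.25 rad), for 0.2 s.
2. the cover plate lies flat on the rubber mat, let go (horizontal distance between cover and mat below 0.09 m and height (world z) of cover below 0.02 m and angle between cover's own z axis and vertical below 0.08 rad and linear speed of cover below 0.05 m/s and contact force between cover and the fingers below 0.5 N), for 0.3 s.
3. every cast is in the crate (x of corbel1 in the frame of crate between -0.135 and 0.135 m and y of corbel1 in the frame of crate between -0.1 and 0.1 m and z of corbel1 in the frame of crate between -0.005 and 0.105 m and x of corbel2 in the frame of crate between -0.135 and 0.135 m and y of corbel2 in the frame of crate between -0.1 and 0.1 m and z of corbel2 in the frame of crate between -0.005 and 0.105 m and x of corbel3 in the frame of crate between -0.135 and 0.135 m and y of corbel3 in the frame of crate between -0.1 and 0.1 m and z of corbel3 in the frame of crate between -0.005 and 0.105 m and x of pedestal1 in the frame of crate between -0.135 and 0.135 m and y of pedestal1 in the frame of crate between -0.1 and 0.1 m and z of pedestal1 in the frame of crate between -0.005 and 0.105 m and x of pedestal2 in the frame of crate between -0.135 and 0.135 m and y of pedestal2 in the frame of crate between -0.1 and 0.1 m and z of pedestal2 in the frame of crate between -0.005 and 0.105 m), for 0.2 s.
At the end, for the whole second after the job is handed in: Fan switch off (below 0.25 rad). Every cast at rest inside the upright crate, its origin under 105 mm above the crate's underside. Cover flat on the rim over both pins (within 8 mm of centred, -5 to +4 mm in height, 0.06 rad square, 0.03 rad level), at rest (all of step 3 and value of joint fan_switch below 0.25 rad and linear speed of each of corbel1, corbel2, corbel3, pedestal1, pedestal2, cover below 0.03 m/s and horizontal distance between cover and dryer below 0.008 m and z of cover in the frame of dryer between 0.1 and 0.109 m and angle between the x axis of cover and the x axis of dryer, either way round below 0.06 rad and angle between cover's own z axis and vertical below 0.03 rad and angle between crate's own z axis and vertical below 0.1 rad); the robot touches nothing.
It fails at once if another thing on the bench (jar, bust, bowl or mug) is knocked over or pushed more than 4 cm (distance of any of jar, bust, bowl, mug from where it was at the start of the episode above 0.04 m).
Of corbel1, corbel2, corbel3, pedestal1, pedestal2 only 3 to 5 are there at a start; the rules pass over those that are not, and their reading is None.
At some moment in a run one of cover, crate may be knocked a few centimetres aside while the robot is not near it.
Once in a run the grip may slacken for a moment while it holds something.
It also fails if it takes over 210 s, if anything falls off the work surface, if the arm or the gripper's body presses on something with over 40 N, if the wrist force passes 120 N, or if a joint passes its speed limit or range.

## Working session

There is one attempt and no reset: what is moved stays moved. The work goes in short steps, Python scripts to look and compute and a tool call to move; the robot and the scene stay as the last step left them, time stands still between calls to the robot, and variables do not carry over. Pictures are saved under pics/ and viewed, about 12 in all and at most 16, crops included, and the job is handed in when it is done.

Besides the shell and the picture viewer there is one more tool, called after "Request:" by a JSON object that holds its "name" and its "arguments". step_arm: Moves the arm, as the interface text tells. Its arguments: {"type":"object","properties":{"increments":{"type":"array"}},"required":["increments"]}

```bash
ls; mkdir -p pics; cat > h.py <<'E'
import numpy as np, cv2
from bench import sensors, eyes
from scipy.spatial.transform import Rotation as Ro
def cloud(f):
    K=np.array(f["mtx"]);z=f["z_map"];v,u=np.mgrid[:480,:640]
    c=np.stack([(u-K[0,2])/K[0,0]*z,(v-K[1,2])/K[1,1]*z,z],-1)
    return (c-np.array(f["t"]))@np.array(f["R"])   # R^T (c-t)
def save(f,name,crop=None,s=1):
    im=cv2.cvtColor(np.array(f["img"]),cv2.COLOR_RGB2BGR)
    if crop: im=im[crop[1]:crop[3],crop[0]:crop[2]]
    cv2.imwrite("pics/"+name,cv2.resize(im,None,fx=s,fy=s))
def delta(target,yaw=None):
    """shift in cm along tool axes to world target"""
    s=sensors.sense();R=Ro.from_quat(s["tool_rot"]).as_matrix()
    return np.round(100*R.T@(np.array(target)-s["tool_pos"]),2)
def st():
    s=sensors.sense();R=Ro.from_quat(s["tool_rot"]).as_matrix()
    print("t",s["clock"],"pos",np.round(s["tool_pos"],4),"F",np.round(s["wrist_force"],1),"w",s["gripper_width"]);print(np.round(R,3))
E
python3 - <<'E'
from h import *
st()
for n in ["top","scene"]:
    f=eyes.grab_frame(n);save(f,n+"0.png")
    print(n,np.round(f["t"],3),np.round(f["R"],2).tolist())
    for l in ["dryer","dryer_rack","dryer_pin1","dryer_pin2","cover","cover_handle","fan_switch_tip","crate","mat","jar","bust","bowl","mug"]:
        print(l,[(np.round(d["position"],3).tolist(),round(d["p"],2)) for d in eyes.landmark_of(f,l)][:2])
E
```

```text
pics
t 0.0 pos [0.233  0.6329 0.2215] F [-0.3  0.8 -0. ] w 1.002312283423212
[[-0.938  0.345 -0.001]
 [ 0.345  0.938 -0.002]
 [-0.    -0.002 -1.   ]]
top [0.003 0.598 2.13 ] [[0.01, -1.0, -0.0], [-0.99, -0.01, -0.12], [0.12, 0.0, -0.99]]
dryer []
dryer_rack []
dryer_pin1 []
dryer_pin2 []
cover [([0.517, 0.001, 0.105], 0.85)]
cover_handle [([0.497, -0.388, -0.001], 0.64), ([0.517, -0.004, 0.149], 0.57)]
fan_switch_tip [([0.5, -0.39, -0.004], 0.7), ([0.675, 0.011, 0.147], 0.45)]
crate [([0.498, -0.39, 0.0], 0.77)]
mat [([0.468, 0.39, -0.001], 0.65)]
jar [([0.748, -0.254, 0.0], 0.89)]
bust [([0.745, 0.256, -0.002], 0.63)]
bowl [([0.473, -0.618, 0.0], 0.93)]
mug [([0.484, 0.595, -0.001], 0.75)]
scene [-0.097 -0.42   1.999] [[0.17, 0.98, -0.02], [0.78, -0.15, -0.61], [-0.61, 0.09, -0.79]]
dryer [([0.52, -0.004, -0.003], 0.71)]
dryer_rack []
dryer_pin1 []
dryer_pin2 []
cover [([0.517, -0.004, 0.109], 0.65), ([0.748, -0.256, -0.002], 0.58)]
cover_handle [([0.513, -0.008, 0.151], 0.65)]
fan_switch_tip [([0.676, 0.009, 0.148], 0.64)]
crate [([0.495, -0.388, 0.0], 0.7), ([0.519, -0.004, -0.002], 0.49)]
mat [([0.471, 0.391, -0.0], 0.68)]
jar [([0.747, -0.255, -0.003], 0.75)]
bust [([0.749, 0.253, -0.002], 0.57)]
bowl [([0.514, -0.004, -0.003], 0.7), ([0.477, -0.616, 0.005], 0.63)]
mug [([0.485, 0.6, 0.001], 0.68)]
```

View pics/top0.png

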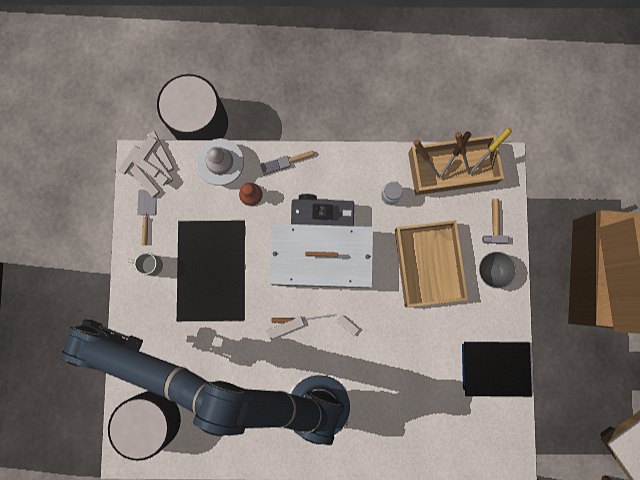

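```bash
cat >> h.py <<'E'
def rect(P,zlo,zhi,xr,yr):
    m=(P[...,2]>zlo)&(P[...,2]<zhi)&(P[...,0]>xr[0])&(P[...,0]<xr[1])&(P[...,1]>yr[0])&(P[...,1]<yr[1])
    q=P[m][:,:2].astype(np.float32)
    # trim isolated pts with a raster opening (2 mm cells)
    g=np.zeros((700,1100),np.uint8);i=((q+[0,0.9])/0.002).astype(int);ok=(i[:,0]>=0)&(i[:,0]<700)&(i[:,1]>=0)&(i[:,1]<1100);g[i[ok,0],i[ok,1]]=255
    g=cv2.morphologyEx(cv2.morphologyEx(g,cv2.MORPH_CLOSE,np.ones((5,5))),cv2.MORPH_OPEN,np.ones((5,5)))
    a,b=np.nonzero(g);pts=np.stack([a*0.002+.001,b*0.002-0.9+.001],1).astype(np.float32)
    r=cv2.minAreaRect(pts);return np.round(r[0],4),np.round(r[1],4),round(r[2],2),len(q),np.median(P[m][:,2])
E
python3 - <<'E'
from h import *
for n in ["top","scene"]:
    f=eyes.grab_frame(n);P=cloud(f)
    print(n,"cover",rect(P,.1,.122,(.35,.68),(-.25,.25)))
    print("handle",rect(P,.14,.175,(.4,.6),(-.12,.12)))
    print("casing",rect(P,.066,.086,(.6,.75),(-.16,.16)))
    print("crate rim",rect(P,.055,.075,(.3,.7),(-.53,-.25)))
    print("mat",rect(P,.002,.015,(.25,.69),(.25,.53)))
    m=(P[...,2]>.12)&(P[...,0]>.62)&(P[...,0]<.75)&(abs(P[...,1])<.1)
    print("knob",np.round(P[m].mean(0),3),P[m].min(0).round(3),P[m].max(0).round(3))
E
```

```text
top cover (array([ 0.5455, -0.0037]), array([0.3471, 0.2674]), 88.94, 5710, np.float64(0.1104692207166493))
handle (array([ 0.516, -0.002]), array([0.106, 0.014]), 90.0, 148, np.float64(0.156266971405639))
casing (array([ 0.6782, -0.0054]), array([0.2171, 0.1118]), 88.99, 1203, np.float64(0.07549308216596667))
crate rim (array([ 0.4944, -0.3868]), array([0.2811, 0.2128]), 7.13, 726, np.float64(0.06366457934652728))
mat (array([0.47, 0.39]), array([0.278, 0.438]), 90.0, 4913, np.float64(0.006353479337211895))
knob [0.668 0.014 0.157] [0.657 0.002 0.127] [0.683 0.026 0.175]
scene cover (array([ 0.5469, -0.008 ]), array([0.3457, 0.2647]), 88.49, 4854, np.float64(0.10808265516120025))
handle (array([ 0.521, -0.007]), array([0.104, 0.016]), 90.0, 196, np.float64(0.15292508375058728))
casing (array([ 0.6793, -0.0097]), array([0.2202, 0.1223]), 89.29, 1684, np.float64(0.07331157100087594))
crate rim (array([ 0.5   , -0.3912]), array([0.2858, 0.2111]), 7.13, 775, np.float64(0.06180524910153689))
mat (array([0.4719, 0.3845]), array([0.3582, 0.2373]), 1.37, 1883, np.float64(0.003771337710969827))
knob [0.677 0.009 0.149] [ 0.664 -0.003  0.121] [0.69  0.023 0.162]
```

The top view shows the cover at (322,256), switch at (322,210), crate at (432,263) and mat at (211,270). I'll close the fingers and go to the +y side of the switch.

Request:
{"name": "step_arm", "arguments": {"increments": [[-1,[-60.9,-38.6,0],1.24],[-1,[-60.9,-38.6,0],1.24],[-1,[-60.9,-38.6,0],1.24],[-1,[-60.9,-38.6,0],1.24],[-1,[-60.9,-38.6,0],1.24],[-1,[-60.9,-38.6,0],1.24],[-1,[-60.9,-38.6,0],1.24],[-1,[-60.9,-38.6,0],1.24],[-1,[-60.9,-38.6,0],1.24],[-1,[-60.9,-38.6,0],1.24],[-1,[-60.9,-38.6,0],1.24],[-1,[-60.9,-38.6,0],1.24]]}}

```text
clock: 3.0
tool_pos: [0.6729, 0.0565, 0.2227]
tool_rot: [0.716, 0.698, -0.0, 0.001]
wrist_force: [-0.7, -0.4, -0.3]
gripper_width: 0.007
```

```bash
python3 - <<'E'
from h import *
st();print(delta([.671,.06,.138]),delta([.671,-.009,.138]))
E
```

```text
t 3.0 pos [0.6729 0.0565 0.2227] F [-0.7 -0.4 -0.3] w 0.006793678967887472
[[ 0.026  1.     0.001]
 [ 1.    -0.026 -0.002]
 [-0.002  0.001 -1.   ]]
[ 0.36 -0.21  8.47] [-6.53 -0.02  8.48]
```

Request:
{"name": "step_arm", "arguments": {"increments": [[-1,[0.3,-0.2,4.5],0],[-1,[0.3,-0.2,8.5],0],[-1,[0.3,-0.2,8.5],0],[-1,[-2,-0.2,8.5],0],[-1,[-4,-0.1,8.5],0],[-1,[-5.5,-0.1,8.5],0],[-1,[-6.5,0,8.5],0],[-1,[-6.8,0,8.5],0],[-1,[-6.8,0,8.5],0],[-1,[-6.8,0,8.5],0],[-1,[-3,0,8.5],0],[-1,[0,0,4],0]]}}

```text
clock: 4.5
tool_pos: [0.6684, 0.0628, 0.1788]
tool_rot: [0.714, 0.7, -0.004, -0.003]
wrist_force: [0.5, 0.6, -0.0]
gripper_width: 0.004
```

```bash
python3 - <<'E'
from h import *
st()
for n in ["top","scene"]:
    f=eyes.grab_frame(n);P=cloud(f)
    print([(np.round(d["position"],3).tolist(),round(d["p"],2)) for d in eyes.landmark_of(f,"fan_switch_tip")])
    print("handle",rect(P,.14,.165,(.4,.6),(-.12,.12)),rect(P,.1,.122,(.35,.6),(-.25,.25)))
save(f,"sw1.png",(200,150,520,390),2)
E
```

```text
t 4.5 pos [0.6684 0.0628 0.1788] F [ 0.5  0.6 -0. ] w 0.0036824361331652964
[[ 0.021  1.    -0.009]
 [ 1.    -0.021 -0.001]
 [-0.001 -0.009 -1.   ]]
[([0.675, -0.031, 0.145], 0.5)]
handle (array([ 0.516, -0.008]), array([0.09 , 0.014]), 90.0, 112, np.float64(0.15723447987881367)) (array([ 0.5067, -0.003 ]), array([0.3471, 0.19  ]), 88.94, 3563, np.float64(0.11054714545133912))
[([0.672, -0.034, 0.144], 0.56)]
handle (array([ 0.5215, -0.008 ]), array([0.1028, 0.019 ]), 86.19, 192, np.float64(0.15327006741067178)) (array([ 0.5074, -0.0074]), array([0.3455, 0.1859]), 89.38, 2925, np.float64(0.10820101255145655))
```

View pics/sw1.png

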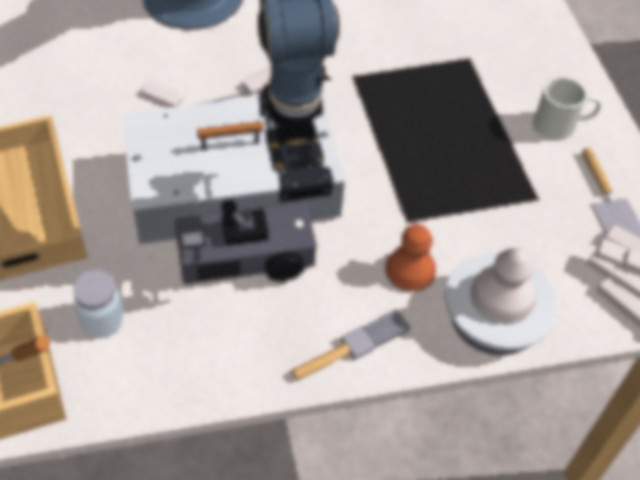

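Switch is off: the knob at (230,215) in the crop leans to -y, and its tip is at y = -0.032. Next is the handle.

Request:
{"name": "step_arm", "arguments": {"increments": [[0.2,[0,0,-5],0],[0.2,[-3.5,-7,-5],0],[0.2,[-7.2,-14.9,-5],0],[0.2,[-7.2,-14.9,-5],0],[0.2,[-7.2,-14.9,-5],0],[0.2,[-7.2,-14.9,0],0],[0.2,[-7.2,-14.9,0],0],[0.2,[-7.2,-14.9,0],0]]}}

```text
clock: 5.7
tool_pos: [0.5218, -0.0081, 0.1831]
tool_rot: [0.715, 0.699, 0.0, 0.0]
wrist_force: [-0.0, 0.1, -0.0]
gripper_width: 0.595
```

```bash
python3 - <<'E'
from h import *
st();print(delta([.518,-.006,.131]))
E
```

```text
t 5.7 pos [ 0.5218 -0.0081  0.1831] F [-0.   0.1 -0. ] w 0.5951337884241087
[[ 0.022  1.     0.   ]
 [ 1.    -0.022 -0.   ]
 [-0.     0.001 -1.   ]]
[ 0.2  -0.38  5.21]
```

Request:
{"name": "step_arm", "arguments": {"increments": [[0.2,[0.2,-0.4,3],0],[0.2,[0.2,-0.4,5.2],0],[0.2,[0.2,-0.4,5.2],0],[-1,[0.2,-0.4,5.2],0],[-1,[0.2,-0.4,5.2],0],[-1,[0.2,-0.4,5.2],0],[-1,[0.2,-0.4,5.2],0],[-1,[0.2,-0.4,4.2],0],[-1,[0.2,-0.4,2.5],0],[-1,[0.2,-0.4,0],0],[-1,[0.2,-0.4,-3],0],[-1,[0.2,-0.4,-3],0]]}}

```text
clock: 7.2
tool_pos: [0.5183, -0.0059, 0.215]
tool_rot: [0.715, 0.699, 0.002, 0.002]
wrist_force: [0.1, 0.4, -4.7]
gripper_width: 0.157
```

```bash
python3 - <<'E'
from h import *
st();print(delta([.47,.39,.213]))
f=eyes.grab_frame("top");P=cloud(f);save(f,"lift.png",(220,130,500,340),2)
for l in ["corbel1","pedestal1","dryer_rack","cover","dryer_pin1","dryer_pin2","crate"]:
  print(l,[(np.round(d["position"],3).tolist(),round(d["p"],2)) for d in eyes.landmark_of(f,l)])
E
```

```text
t 7.2 pos [ 0.5183 -0.0059  0.215 ] F [ 0.1  0.4 -4.7] w 0.15686752937881687
[[ 0.022  1.     0.005]
 [ 1.    -0.022  0.001]
 [ 0.001  0.005 -1.   ]]
[39.47 -5.71  0.22]
corbel1 []
pedestal1 []
dryer_rack []
cover []
dryer_pin1 []
dryer_pin2 []
crate [([0.499, -0.39, -0.001], 0.84)]
```

Request:
{"name": "step_arm", "arguments": {"increments": [[-1,[5,-0.7,0],-0.1],[-1,[11,-1.5,0],-0.25],[-1,[17,-2.5,0],-0.45],[-1,[23,-3.4,0],-0.63],[-1,[29,-4.3,0],-0.81],[-1,[34,-5,0],-0.99],[-1,[38,-5.6,0],-1.17],[-1,[39.5,-5.7,0],-1.35],[-1,[39.5,-5.7,0],-1.53],[-1,[39.5,-5.7,0],-1.59],[-1,[39.5,-5.7,0],-1.59],[-1,[39.5,-5.7,0],-1.59]]}}

```text
clock: 9.1
tool_pos: [0.4685, 0.3901, 0.2121]
tool_rot: [0.002, 1.0, -0.0, -0.0]
wrist_force: [0.3, 0.8, -4.9]
gripper_width: 0.158
```

```bash
python3 - <<'E'
from h import *
st();print(delta([.47,.39,.031]))
f=eyes.grab_frame("top");P=cloud(f)
print(rect(P,.17,.23,(.2,.7),(.26,.56)))
save(f,"c1.png",(100,120,520,420),1.9)
E
```

```text
t 9.1 pos [0.4685 0.3901 0.2121] F [ 0.3  0.8 -4.9] w 0.1584847310601352
[[-1.     0.004 -0.001]
 [ 0.004  1.    -0.   ]
 [ 0.001 -0.    -1.   ]]
[-0.16 -0.   18.11]
(array([0.465, 0.391]), array([0.208, 0.344]), 90.0, 3365, np.float64(0.18722932251533667))
```

View pics/c1.png

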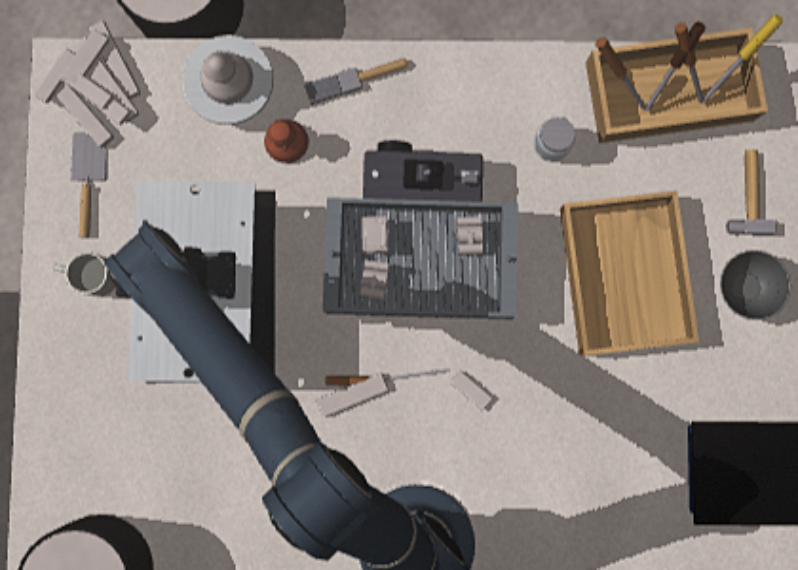

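The view shows the cover level over the mat. There are three casts in the box, at crop (375,233), (375,278) and (469,235). Lowering the cover now.

Request:
{"name": "step_arm", "arguments": {"increments": [[-1,[0,0,5],0],[-1,[0,0,10],0],[-1,[0,0,14],0],[-1,[0,0,16.5],0],[-1,[0,0,17.6],0],[-1,[0,0,18.2],0],[-1,[0,0,18.2],0],[0.2,[0,0,18.2],0],[0.2,[0,0,18.2],0],[0.2,[0,0,18.2],0],[0.2,[0,0,14],0],[0.2,[0,0,8],0]]}}

```text
clock: 10.65
tool_pos: [0.4676, 0.3897, 0.1319]
tool_rot: [0.001, 1.0, -0.001, -0.002]
wrist_force: [0.8, 1.1, -0.1]
gripper_width: 0.58
```

Request:
{"name": "step_arm", "arguments": {"increments": [[0.3,[0,0,-8],0],[0.3,[0,0,-10],0],[0.3,[0,-6,-10],0.2],[0.3,[0,-12,-10],0.4],[0.3,[0,-18,-10],0.4],[0.3,[0,-18,-10],0.4]]}}

```text
clock: 11.4
tool_pos: [0.4687, 0.2051, 0.2329]
tool_rot: [0.204, 0.979, -0.001, 0.0]
wrist_force: [0.7, 0.2, 0.0]
gripper_width: 0.654
```

```bash
python3 - <<'E'
from h import *
st()
for n in ["top","scene"]:
    f=eyes.grab_frame(n);P=cloud(f)
    for l in ["corbel1","pedestal1","dryer_rack","cover","dryer","dryer_pin1","dryer_pin2","crate","mat"]:
        print(l,[(np.round(d["position"],3).tolist(),round(d["p"],2)) for d in eyes.landmark_of(f,l)])
    print("cover",rect(P,.004,.02,(.2,.7),(.26,.56)))
    print("rim",rect(P,.095,.115,(.38,.62),(-.25,.25)))
    m=(P[...,2]>.06)&(P[...,2]<.1)&(abs(P[...,0]-.518)<.085)&(abs(P[...,1]+.004)<.13)
    nl,lab,sta,cen=cv2.connectedComponentsWithStats(m.astype(np.uint8))
    for k in range(1,nl):
        q=P[lab==k]
        if len(q)>30:
            r=cv2.minAreaRect(q[:,:2].astype(np.float32));print(len(q),np.round(r[0],3),np.round(r[1],3),round(r[2],1),np.percentile(q[:,2],[5,50,95]).round(3))
    save(f,"b_"+n+".png",(270,200,380,300) if n=="top" else (235,180,400,300),6 if n=="top" else 4.5)
E
```

```text
t 11.4 pos [0.4687 0.2051 0.2329] F [0.7 0.2 0. ] w 0.653619033152338
[[-0.917  0.4    0.001]
 [ 0.4    0.917 -0.001]
 [-0.001 -0.001 -1.   ]]
corbel1 [([0.476, 0.081, 0.047], 0.81), ([0.556, -0.096, 0.046], 0.78)]
pedestal1 [([0.563, 0.082, 0.04], 0.52), ([0.471, 0.39, 0.003], 0.28)]
dryer_rack [([0.517, -0.004, 0.048], 0.91), ([0.475, -0.616, -0.004], 0.36)]
cover [([0.466, 0.391, 0.001], 0.77), ([0.676, -0.035, 0.148], 0.7)]
dryer [([0.744, 0.254, -0.002], 0.62), ([0.518, -0.004, -0.0], 0.6), ([0.498, -0.387, -0.001], 0.5), ([0.475, -0.615, -0.003], 0.28)]
dryer_pin1 [([0.51, -0.163, 0.108], 0.97), ([0.522, 0.157, 0.108], 0.95)]
dryer_pin2 [([0.51, -0.163, 0.108], 0.97), ([0.522, 0.157, 0.108], 0.95)]
crate [([0.501, -0.387, -0.003], 0.84)]
mat []
cover (array([0.4501, 0.4103]), array([0.4961, 0.2964]), 0.54, 5475, np.float64(0.009628180885115255))
rim (array([ 0.5144, -0.0032]), array([0.3459, 0.2055]), 89.28, 1260, np.float64(0.10381759734049861))
209 [0.558 0.082] [0.063 0.044] 2.7 [0.08  0.093 0.099]
236 [ 0.557 -0.092] [0.065 0.042] 1.8 [0.066 0.083 0.096]
239 [0.477 0.082] [
[... 173 characters left out ...]
0.003, 0.048], 0.76)]
cover [([0.467, 0.391, 0.006], 0.9), ([0.745, 0.252, -0.005], 0.18)]
dryer [([0.516, -0.004, -0.006], 0.96), ([0.75, 0.253, -0.004], 0.29), ([0.476, 0.081, 0.048], 0.23)]
dryer_pin1 [([0.517, -0.165, 0.104], 0.87), ([0.52, 0.157, 0.102], 0.85)]
dryer_pin2 [([0.517, -0.165, 0.104], 0.87), ([0.52, 0.157, 0.102], 0.85)]
crate [([0.497, -0.39, 0.001], 0.97)]
mat []
cover (array([0.4748, 0.3864]), array([0.358 , 0.2271]), 0.73, 3469, np.float64(0.007452290109758063))
rim (array([ 0.516, -0.006]), array([0.346, 0.206]), 90.0, 1208, np.float64(0.10177583657958299))
427 [0.524 0.076] [0.147 0.049] 0.9 [0.067 0.089 0.095]
176 [ 0.564 -0.097] [0.066 0.045] 2.1 [0.069 0.086 0.093]
```

View pics/b_top.png

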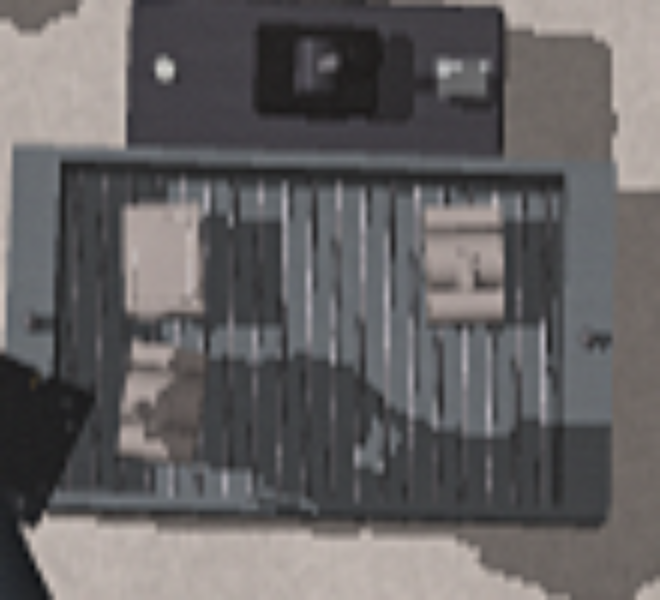

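View pics/b_scene.png

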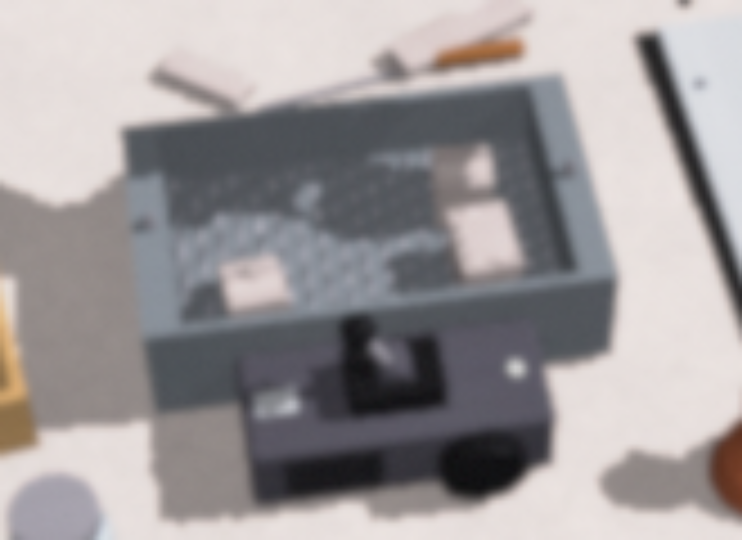

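The box shows three casts: a pedestal at top-crop (162,258), corbel A at (465,262) and corbel B at (162,400). The two -y places on the near row are empty. I'll start with corbel A.

Request:
{"name": "step_arm", "arguments": {"increments": [[0.38,[-20.5,-23.7,0],2.7],[0.38,[-20.5,-23.7,0],2.7],[0.38,[-20.5,-23.7,0],2.7],[0.38,[-20.5,-23.7,0],2.7],[0.38,[-20.5,-23.7,0],2.7],[0.38,[-20.5,-23.7,0],2.7],[0.38,[-20.5,-23.7,0],2.7],[0.38,[-20.5,-23.7,0],2.7],[0.38,[-20.5,-23.7,0],2.7],[0.38,[-20.5,-23.7,0],2.7],[0.38,[-20.5,-23.7,0],2.7],[0.38,[-20.5,-23.7,0],2.7]]}}

```text
clock: 13.9
tool_pos: [0.5637, -0.0879, 0.2325]
tool_rot: [0.971, 0.239, 0.0, -0.0]
wrist_force: [0.2, -0.5, -0.0]
gripper_width: 0.689
```

```bash
cat >> h.py <<'E'
def go(target,ang):
    """tool-frame shift (cm) and yaw (rad) so that TCP is at target with tool y at world angle ang (deg)"""
    s=sensors.sense();R=Ro.from_quat(s["tool_rot"]).as_matrix()
    cur=np.degrees(np.arctan2(R[1,1],R[0,1]));y=-(ang-cur)
    y=(y+180)%360-180
    print("pos",np.round(s["tool_pos"],4),"tooly",round(cur,1),"w",round(s["gripper_width"],3),"F",np.round(s["wrist_force"],1),"q7",round(s["joint_pos"][6],2),"->",np.round(100*R.T@(np.array(target)-s["tool_pos"]),2),"yaw",round(np.radians(y),3))
E
python3 - <<'E'
from h import *
go([.562,-.0945,.057],-88.2)
for n in ["top","scene"]:
    f=eyes.grab_frame(n);P=cloud(f)
    # height profile along x of both corbels
    for c in [(.559,-.0945),(.477,.082)]:
        m=(abs(P[...,1]-c[1])<.018)&(P[...,2]>.05)&(P[...,2]<.12)
        print(n,c,[round(float(np.median(P[...,2][m&(abs(P[...,0]-c[0]-d)<.004)])),3) if (m&(abs(P[...,0]-c[0]-d)<.004)).any() else None for d in np.arange(-.032,.04,.008)])
    print(n,[(np.round(d["position"],3).tolist(),round(d["p"],2)) for d in eyes.landmark_of(f,"corbel1")])
E
```

```text
pos [ 0.5637 -0.0879  0.2325] tooly -62.3 w 0.689 F [ 0.2 -0.5 -0. ] q7 -0.77 -> [-0.46  0.51 17.55] yaw 0.451
top (0.559, -0.0945) [None, None, None, None, None, None, None, None, None]
top (0.477, 0.082) [0.067, 0.071, 0.07, 0.086, 0.089, 0.089, 0.085, 0.092, 0.09]
top [([0.476, 0.08, 0.048], 0.52)]
scene (0.559, -0.0945) [None, 0.069, 0.073, 0.081, 0.085, 0.084, 0.087, 0.09, 0.09]
scene (0.477, 0.082) [None, 0.068, 0.071, 0.084, 0.084, 0.085, 0.084, 0.088, 0.081]
scene [([0.563, -0.092, 0.044], 0.68), ([0.475, 0.079, 0.045], 0.58)]
```

Request:
{"name": "step_arm", "arguments": {"increments": [[0.38,[-0.2,0.65,3],0.2],[0.38,[-0.2,0.65,7],0.4],[0.38,[-0.2,0.65,9],0.45],[0.38,[-0.2,0.65,10],0.45],[0.38,[-0.2,0.65,14],0.45],[0.38,[-0.2,0.65,17.5],0.45],[0.38,[-0.2,0.65,17.5],0.45],[-1,[-0.2,0.65,17.5],0.45],[-1,[-0.2,0.65,17.5],0.45],[-1,[-0.2,0.65,17.5],0.45],[-1,[-0.2,0.65,17.5],0.45],[-1,[-0.2,0.65,14],0.45]]}}

```text
clock: 15.6
tool_pos: [0.5632, -0.094, 0.0914]
tool_rot: [1.0, 0.02, -0.002, -0.0]
wrist_force: [0.4, -0.2, -0.9]
gripper_width: 0.505
```

Request:
{"name": "step_arm", "arguments": {"increments": [[-1,[0,0,-4],0],[-1,[0,0,-8],0],[-1,[0,0,-10],0]]}}

```text
clock: 15.98
tool_pos: [0.5657, -0.095, 0.1949]
tool_rot: [1.0, 0.019, 0.002, -0.0]
wrist_force: [0.5, 0.7, -2.7]
gripper_width: 0.505
```

```bash
python3 - <<'E'
from h import *
# crate slots
c=np.array([.498,-.389]);a=np.radians(7.1);X=np.array([np.cos(a),np.sin(a)]);Y=np.array([-np.sin(a),np.cos(a)])
for s in [(-.08,-.044),(0,-.044),(-.08,.044),(0,.044),(.08,-.044),(.08,.044)]: print(s,np.round(c+s[0]*X+s[1]*Y,4))
q=c+.07*X-.044*Y+.003*X;go([*q,.19],-82.9)
E
```

```text
(-0.08, -0.044) [ 0.4241 -0.4426]
(0, -0.044) [ 0.5034 -0.4327]
(-0.08, 0.044) [ 0.4132 -0.3552]
(0, 0.044) [ 0.4926 -0.3453]
(0.08, -0.044) [ 0.5828 -0.4228]
(0.08, 0.044) [ 0.5719 -0.3354]
pos [ 0.5657 -0.095   0.1949] tooly -87.8 w 0.505 F [ 0.5  0.7 -2.7] q7 -1.11 -> [-0.26 32.87  0.49] yaw -0.085
```

Request:
{"name": "step_arm", "arguments": {"increments": [[-1,[0.1,6,0],-0.02],[-1,[0.2,12,0],-0.04],[-1,[0.3,18,0],-0.06],[-1,[0.4,24,0],-0.085],[-1,[0.45,28.4,0],-0.085],[-1,[0.45,28.4,0],-0.085],[-1,[0.45,28.4,3],-0.085],[-1,[0.45,28.4,6],-0.085],[-1,[0.45,28.4,6],-0.085]]}}

```text
clock: 17.1
tool_pos: [0.5795, -0.3754, 0.1299]
tool_rot: [0.998, 0.063, -0.002, -0.002]
wrist_force: [0.8, 1.1, -0.2]
gripper_width: 0.503
```

```bash
cat >> h.py <<'E'
def crate():
    for n in ["scene","top"]:
        f=eyes.grab_frame(n);P=cloud(f)
        print(n,"crate",[(np.round(d["position"],3).tolist(),round(d["p"],2)) for d in eyes.landmark_of(f,"crate")][:1],rect(P,.052,.075,(.3,.7),(-.55,-.22))[:4])
    return f,P
E
python3 - <<'E'
from h import *
crate();go([.581,-.379,.022],-82.9)
E
```

```text
scene crate [([0.499, -0.392, 0.001], 0.67)] (array([ 0.4981, -0.3912]), array([0.2864, 0.2106]), 6.91, 660)
top crate [([0.5, -0.388, -0.001], 0.92)] (array([ 0.4919, -0.3923]), array([0.2763, 0.2143]), 4.64, 492)
pos [ 0.5814 -0.3787  0.1343] tooly -82.9 w 0.504 F [ 0.5  0.5 -1.2] q7 -0.54 -> [-6.000e-02  1.000e-02  1.123e+01] yaw 0.0
```

Request:
{"name": "step_arm", "arguments": {"increments": [[-1,[0,0,5],0],[-1,[0,0,9],0],[-1,[0,0,10.8],0],[-1,[0,0,11.2],0],[-1,[0,0,11.2],0],[0.4,[0,0,11.2],0],[0.4,[0,0,11.2],0],[0.4,[0,0,11.2],0],[0.4,[0,0,6],0],[0.4,[0,0,0],0],[0.4,[0,0,-5.5],0],[0.4,[0,0,-5.5],0]]}}

```text
clock: 18.8
tool_pos: [0.5824, -0.3809, 0.1933]
tool_rot: [0.998, 0.062, 0.004, 0.003]
wrist_force: [-0.1, 0.1, 0.2]
gripper_width: 0.7
```

```bash
python3 - <<'E'
from h import *
go([.561,.082,.19],-87.5)
E
```

```text
pos [ 0.5824 -0.3809  0.1933] tooly -82.9 w 0.7 F [-0.1  0.1  0.2] q7 -0.57 -> [  3.57 -46.21   0.06] yaw 0.08
```

Request:
{"name": "step_arm", "arguments": {"increments": [[0.4,[3.6,-46.2,0],0.08],[0.4,[3.6,-46.2,0],0.08],[0.4,[3.6,-46.2,0],0.08],[0.4,[3.6,-46.2,0],0.08],[0.4,[3.6,-46.2,0],0.08],[0.4,[3.6,-46.2,0],0.08],[0.4,[3.6,-46.2,0],0.08],[0.4,[3.6,-46.2,0],0.08],[0.4,[3.6,-46.2,0],0.08],[0.4,[3.6,-46.2,5],0.08],[0.4,[3.6,-46.2,5],0.08]]}}

```text
clock: 20.18
tool_pos: [0.5561, 0.0825, 0.1346]
tool_rot: [1.0, 0.02, -0.004, 0.001]
wrist_force: [0.1, -0.5, 1.1]
gripper_width: 0.703
```

```bash
python3 - <<'E'
from h import *
go([.561,.082,.060],-87.3)
f=eyes.grab_frame("scene");P=cloud(f)
print([(np.round(d["position"],3).tolist(),round(d["p"],2)) for d in eyes.landmark_of(f,"pedestal1")])
print([(np.round(d["position"],3).tolist(),round(d["p"],2)) for d in eyes.landmark_of(f,"corbel1")])
E
```

```text
pos [0.5561 0.0825 0.1346] tooly -87.7 w 0.703 F [ 0.1 -0.5  1.1] q7 -1.37 -> [0.54 0.05 7.45] yaw -0.006
[([0.562, 0.08, 0.048], 0.71)]
[([0.576, -0.377, 0.01], 0.73), ([0.498, -0.392, -0.002], 0.66), ([0.475, 0.081, 0.046], 0.46)]
```

Request:
{"name": "step_arm", "arguments": {"increments": [[0.4,[0,0,4],0],[0.4,[0,0,7.6],0],[0.4,[0,0,7.6],0],[-1,[0,0,7.6],0],[-1,[0,0,7.6],0],[-1,[0,0,7.6],0],[-1,[0,0,7.6],0],[-1,[0,0,4],0],[-1,[0,0,-1],0],[-1,[0,0,-6],0],[-1,[0,0,-6],0]]}}

```text
clock: 21.7
tool_pos: [0.5616, 0.0848, 0.2015]
tool_rot: [1.0, 0.022, 0.004, -0.002]
wrist_force: [0.1, -1.3, -2.0]
gripper_width: 0.504
```

```bash
python3 - <<'E'
from h import *
go([.498,-.389,.19],-82.9)
E
```

```text
pos [0.5616 0.0848 0.2015] tooly -87.5 w 0.504 F [ 0.1 -1.3 -2. ] q7 -1.43 -> [-8.45 47.06  0.95] yaw -0.08
```

Request:
{"name": "step_arm", "arguments": {"increments": [[-1,[-8.5,47.1,0],-0.08],[-1,[-8.5,47.1,0],-0.08],[-1,[-8.5,47.1,0],-0.08],[-1,[-8.5,47.1,0],-0.08],[-1,[-8.5,47.1,0],-0.08],[-1,[-8.5,47.1,0],-0.08],[-1,[-8.5,47.1,0],-0.08],[-1,[-8.5,47.1,0],-0.08],[-1,[-8.5,47.1,0],-0.08],[-1,[-8.5,47.1,4],-0.08],[-1,[-8.5,47.1,4],-0.08],[-1,[-8.5,47.1,4],-0.08]]}}

```text
clock: 23.2
tool_pos: [0.4955, -0.3889, 0.1578]
tool_rot: [0.998, 0.062, 0.0, -0.0]
wrist_force: [0.5, 0.5, -1.5]
gripper_width: 0.504
```

```bash
python3 - <<'E'
from h import *
crate();go([.498,-.389,.025],-82.9)
E
```

```text
scene crate [([0.496, -0.39, -0.0], 0.8)] (array([ 0.4999, -0.3909]), array([0.284 , 0.2104]), 7.13, 759)
top crate [([0.476, -0.614, -0.003], 0.23)] (array([ 0.4945, -0.3869]), array([0.2817, 0.2125]), 7.52, 637)
pos [ 0.4955 -0.3899  0.1587] tooly -82.9 w 0.5 F [-0.4  0.7 -1.2] q7 -0.44 -> [ 0.23 -0.07 13.37] yaw 0.0
```

Request:
{"name": "step_arm", "arguments": {"increments": [[-1,[0,0,5],0],[-1,[0,0,10],0],[-1,[0,0,12.6],0],[-1,[0,0,13.4],0],[-1,[0,0,13.4],0],[0.4,[0,0,13.4],0],[0.4,[0,0,13.4],0],[0.4,[0,0,13.4],0],[0.4,[0,0,8],0],[0.4,[0,0,2],0],[0.4,[0,0,-4],0],[0.4,[0,0,-4],0]]}}

```text
clock: 24.9
tool_pos: [0.4968, -0.3925, 0.2029]
tool_rot: [0.998, 0.062, 0.004, 0.003]
wrist_force: [-0.7, -0.3, -0.1]
gripper_width: 0.7
```

```bash
python3 - <<'E'
from h import *
go([.479,.081,.19],-97)
E
```

```text
pos [ 0.4968 -0.3925  0.2029] tooly -82.9 w 0.7 F [-0.7 -0.3 -0.1] q7 -0.47 -> [  4.05 -47.22   0.99] yaw 0.246
```

Request:
{"name": "step_arm", "arguments": {"increments": [[0.4,[4.1,-47.2,0],0.24],[0.4,[4.1,-47.2,0],0.24],[0.4,[4.1,-47.2,0],0.24],[0.4,[4.1,-47.2,0],0.24],[0.4,[4.1,-47.2,0],0.24],[0.4,[4.1,-47.2,0],0.24],[0.4,[4.1,-47.2,0],0.24],[0.4,[4.1,-47.2,0],0.24],[0.4,[4.1,-47.2,0],0.24],[0.4,[4.1,-47.2,5],0.24],[0.4,[4.1,-47.2,5],0.24],[0.4,[4.1,-47.2,5],0.24]]}}

```text
clock: 26.4
tool_pos: [0.4779, 0.0825, 0.1484]
tool_rot: [0.998, -0.059, 0.0, 0.0]
wrist_force: [0.9, -0.5, 0.8]
gripper_width: 0.698
```

```bash
python3 - <<'E'
from h import *
f=eyes.grab_frame("scene");P=cloud(f)
go([.480,.081,.058],-97)
print([(np.round(d["position"],3).tolist(),round(d["p"],2)) for d in eyes.landmark_of(f,"corbel1")])
E
```

```text
pos [0.4784 0.0829 0.1488] tooly -96.8 w 0.698 F [ 0.9  0.2 -0.6] q7 -1.58 -> [0.17 0.18 9.08] yaw 0.004
[([0.478, 0.083, 0.047], 0.79), ([0.578, -0.38, 0.01], 0.57), ([0.748, 0.255, -0.001], 0.41)]
```

Request:
{"name": "step_arm", "arguments": {"increments": [[0.4,[0.1,0.1,5],0],[0.4,[0.1,0.1,9],0],[0.4,[0.1,0.1,9],0],[-1,[0.1,0.1,9],0],[-1,[0.1,0.1,9],0],[-1,[0.1,0.1,9],0],[-1,[0.1,0.1,9],0],[-1,[0.1,0.1,5],0],[-1,[0.1,0.1,0],0],[-1,[0.1,0.1,-5],0],[-1,[0.1,0.1,-5],0]]}}

```text
clock: 27.88
tool_pos: [0.4806, 0.0832, 0.2011]
tool_rot: [0.998, -0.058, 0.003, -0.003]
wrist_force: [0.2, 0.1, -2.4]
gripper_width: 0.503
```

```bash
python3 - <<'E'
from h import *
go([.420,-.398,.19],-82.9)
E
```

```text
pos [0.4806 0.0832 0.2011] tooly -96.6 w 0.503 F [ 0.2  0.1 -2.4] q7 -1.65 -> [-0.47 48.5   0.84] yaw -0.24
```

Request:
{"name": "step_arm", "arguments": {"increments": [[-1,[-0.5,48.5,0],-0.24],[-1,[-0.5,48.5,0],-0.24],[-1,[-0.5,48.5,0],-0.24],[-1,[-0.5,48.5,0],-0.24],[-1,[-0.5,48.5,0],-0.24],[-1,[-0.5,48.5,0],-0.24],[-1,[-0.5,48.5,0],-0.24],[-1,[-0.5,48.5,0],-0.24],[-1,[-0.5,48.5,0],-0.24],[-1,[-0.5,48.5,4],-0.24],[-1,[-0.5,48.5,4],-0.24],[-1,[-0.5,48.5,4],-0.24]]}}

```text
clock: 29.38
tool_pos: [0.4174, -0.3979, 0.1579]
tool_rot: [0.998, 0.062, 0.0, -0.0]
wrist_force: [0.3, 0.4, -1.4]
gripper_width: 0.502
```

```bash
python3 - <<'E'
from h import *
crate();go([.420,-.398,.0225],-82.9)
E
```

```text
scene crate [([0.498, -0.391, -0.001], 0.89)] (array([ 0.4989, -0.3914]), array([0.2869, 0.2105]), 7.31, 1036)
top crate [([0.498, -0.389, -0.004], 0.86)] (array([ 0.5214, -0.3832]), array([0.2265, 0.2133]), 7.13, 735)
pos [ 0.4176 -0.3987  0.1586] tooly -82.9 w 0.5 F [ 0.3  0.4 -2.9] q7 -0.31 -> [ 0.22 -0.05 13.61] yaw 0.0
```

Request:
{"name": "step_arm", "arguments": {"increments": [[-1,[0.1,0,5],0],[-1,[0.1,0,10],0],[-1,[0.1,0,12.8],0],[-1,[0.1,0,13.6],0],[-1,[0.1,0,13.6],0],[0.4,[0.1,0,13.6],0],[0.4,[0.1,0,13.6],0],[0.4,[0.1,0,13.6],0],[0.4,[0.1,0,8],0],[0.4,[0.1,0,2],0],[0.4,[0.1,0,-4],0],[0.4,[0.1,0,-8],0]]}}

```text
clock: 31.08
tool_pos: [0.4182, -0.3991, 0.2405]
tool_rot: [0.998, 0.062, 0.001, 0.001]
wrist_force: [0.7, -0.2, -0.9]
gripper_width: 0.701
```

Request:
{"name": "step_arm", "arguments": {"increments": [[0.2,[0,-6,0],-0.18],[0.2,[0,-12,0],-0.36],[0.2,[0,-18,0],-0.54],[0.2,[0,-24,0],-0.72],[0.2,[0,-30,0],-0.9],[0.2,[0,-30,0],-0.9]]}}

```text
clock: 31.82
tool_pos: [0.3802, -0.0967, 0.2374]
tool_rot: [0.869, 0.494, 0.001, -0.001]
wrist_force: [0.0, -1.4, -0.3]
gripper_width: 0.599
```

```bash
python3 - <<'E'
from h import *
f,P=crate()
save(f,"r1.png",(130,180,530,380),2)
for n in ["top","scene"]:
    f=eyes.grab_frame(n);P=cloud(f)
    for l in ["corbel1","pedestal1","cover","cover_handle"]: print(n,l,[(np.round(d["position"],3).tolist(),round(d["p"],2)) for d in eyes.landmark_of(f,l)])
    print("handle",rect(P,.035,.07,(.35,.6),(.3,.48)),rect(P,.0065,.02,(.28,.7),(.27,.52)))
go([.466,.391,.20],90)
E
```

```text
scene crate [([0.5, -0.389, -0.003], 0.94)] (array([ 0.4984, -0.392 ]), array([0.2897, 0.2096]), 7.13, 1139)
top crate [([0.5, -0.391, -0.002], 0.92)] (array([ 0.4946, -0.3864]), array([0.2817, 0.2123]), 6.88, 1134)
top corbel1 [([0.415, -0.401, 0.011], 0.75), ([0.571, -0.382, 0.013], 0.6), ([0.672, -0.036, 0.15], 0.36)]
top pedestal1 [([0.497, -0.391, 0.004], 0.65)]
top cover [([0.466, 0.391, 0.004], 0.69), ([0.497, -0.391, 0.001], 0.63)]
top cover_handle [([0.465, 0.387, 0.047], 0.79), ([0.5, -0.389, 0.0], 0.45)]
handle (array([0.463, 0.392]), array([0.018, 0.104]), 90.0, 143, np.float64(0.056704061760502245)) (array([0.485 , 0.3953]), array([0.2448, 0.4039]), 89.58, 4111, np.float64(0.011531852170387864))
scene corbel1 [([0.418, -0.397, 0.009], 0.73), ([0.575, -0.382, 0.006], 0.57)]
scene pedestal1 [([0.573, -0.379, 0.009], 0.73), ([0.497, -0.391, 0.009], 0.7)]
scene cover [([0.467, 0.39, 0.01], 0.77), ([0.518, -0.163, 0.105], 0.37)]
scene cover_handle [([0.462, 0.392, 0.051], 0.62)]
handle (array([0.472, 0.385]), array([0.012, 0.102]), 90.0, 131, np.float64(0.0533967892083748)) (array([0.471, 0.386]), array([0.206, 0.348]), 90.0, 2187, np.float64(0.008715579647376657))
pos [ 0.3809 -0.1008  0.2375] tooly -31.4 w 0.602 F [-0.4 -0.8 -0.5] q7 -0.45 -> [ 46.42 -18.33   3.74] yaw -2.118
```

View pics/r1.png

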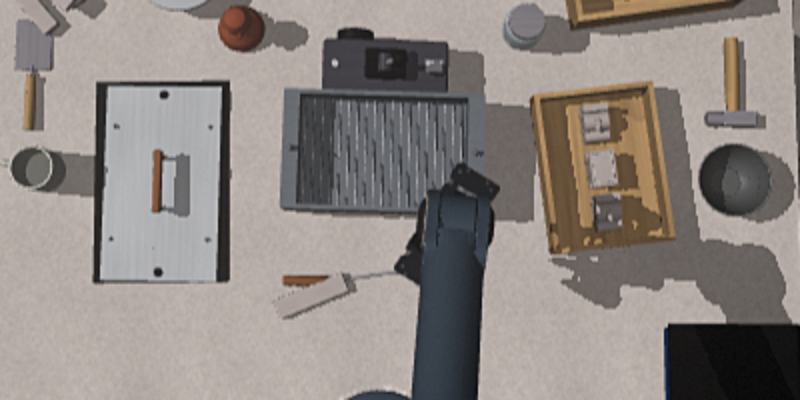

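All three casts are in the crate, at (598,122), (602,168) and (607,213) in the crop. The rack is empty and the cover is undisturbed on the mat at (163,185). Now I'll fetch the cover.

Request:
{"name": "step_arm", "arguments": {"increments": [[0.2,[46.5,-18.3,3.7],-2.12],[0.2,[46.5,-18.3,3.7],-2.12],[0.2,[46.5,-18.3,3.7],-2.12],[0.2,[46.5,-18.3,3.7],-2.12],[0.2,[46.5,-18.3,3.7],-2.12],[0.2,[46.5,-18.3,3.7],-2.12],[0.2,[46.5,-18.3,3.7],-2.12],[0.2,[46.5,-18.3,3.7],-2.12],[0.2,[46.5,-18.3,3.7],-2.12],[0.2,[46.5,-18.3,3.7],-2.12],[0.2,[46.5,-18.3,3.7],-2.12],[0.2,[46.5,-18.3,3.7],-2.12]]}}

```text
clock: 34.02
tool_pos: [0.4664, 0.3917, 0.2002]
tool_rot: [-0.002, 1.0, -0.0, -0.0]
wrist_force: [0.3, -0.1, -0.7]
gripper_width: 0.598
```

```bash
python3 - <<'E'
from h import *
f=eyes.grab_frame("scene");P=cloud(f)
go([.467,.3905,.0305],90)
for l in ["cover","cover_handle"]: print(l,[(np.round(d["position"],3).tolist(),round(d["p"],2)) for d in eyes.landmark_of(f,l)])
E
```

```text
pos [0.4665 0.3917 0.2002] tooly 90.3 w 0.596 F [ 0.6 -0.6  0.2] q7 0.87 -> [-0.06 -0.11 16.97] yaw 0.005
cover [([0.467, 0.389, 0.006], 0.74)]
cover_handle [([0.462, 0.389, 0.051], 0.67), ([0.575, -0.383, 0.007], 0.18)]
```

Request:
{"name": "step_arm", "arguments": {"increments": [[0.2,[0,-0.1,6],0],[0.2,[0,-0.1,12],0],[0.2,[0,-0.1,16],0],[0.2,[0,-0.1,17],0],[0.2,[0,-0.1,17],0],[-1,[0,-0.1,17],0],[-1,[0,-0.1,17],0],[-1,[0,-0.1,17],0],[-1,[0,-0.1,17],0],[-1,[0,-0.1,16],0],[-1,[0,-0.1,12],0],[-1,[0,-0.1,6],0]]}}

```text
clock: 35.67
tool_pos: [0.4646, 0.3891, 0.1393]
tool_rot: [-0.001, 1.0, -0.002, -0.002]
wrist_force: [0.8, 0.9, -4.2]
gripper_width: 0.158
```

```bash
python3 - <<'E'
from h import *
go([.517,-.004,.215],-1.2)
E
```

```text
pos [0.4646 0.3891 0.1393] tooly 90.1 w 0.158 F [ 0.8  0.9 -4.2] q7 0.88 -> [ -5.11 -39.36  -7.41] yaw 1.594
```

Request:
{"name": "step_arm", "arguments": {"increments": [[-1,[0,0,-5],0],[-1,[0,-2,-8],0.1],[-1,[-1,-8,-8],0.25],[-1,[-2,-14,-8],0.43],[-1,[-3,-20,-8],0.61],[-1,[-4,-26,-8],0.79],[-1,[-5,-32,-8],0.97],[-1,[-5.1,-37,-8],1.15],[-1,[-5.1,-39.3,-8],1.33],[-1,[-5.1,-39.3,-8],1.51],[-1,[-5.1,-39.3,-8],1.595],[-1,[-5.1,-39.3,-8],1.595]]}}

```text
clock: 37.17
tool_pos: [0.5175, -0.0022, 0.2201]
tool_rot: [0.714, 0.7, -0.0, -0.001]
wrist_force: [-0.5, -0.5, -4.8]
gripper_width: 0.157
```

```bash
cat > cov.py <<'E'
from h import *
s=sensors.sense();zc=s["tool_pos"][2]-.026
for n in ["top","scene"]:
    f=eyes.grab_frame(n);P=cloud(f)
    print(n,"cover",rect(P,zc-.006,zc+.018,(.35,.63),(-.25,.25)))
    for l in ["cover","cover_handle","dryer_pin1","dryer"]: print(l,[(np.round(d["position"],3).tolist(),round(d["p"],2)) for d in eyes.landmark_of(f,l)])
go([.517,-.004,.131],-1.2)
E
python3 cov.py
```

```text
top cover (array([ 0.515 , -0.0017]), array([0.3461, 0.2058]), 88.39, 3857, np.float64(0.19468677522816819))
cover [([0.516, -0.002, 0.188], 0.81)]
cover_handle [([0.517, -0.004, 0.23], 0.79)]
dryer_pin1 []
dryer []
scene cover (array([ 0.5198, -0.0058]), array([0.3458, 0.2091]), 88.7, 4184, np.float64(0.19195767099722955))
cover [([0.576, -0.383, 0.008], 0.67), ([0.519, -0.005, 0.193], 0.62), ([0.474, 0.389, 0.003], 0.59)]
cover_handle [([0.515, -0.007, 0.234], 0.87)]
dryer_pin1 [([0.523, 0.154, 0.105], 0.78), ([0.518, -0.161, 0.106], 0.7), ([0.497, -0.394, -0.003], 0.39), ([0.748, 0.252, -0.003], 0.22)]
dryer [([0.517, -0.003, -0.002], 0.69)]
pos [ 0.5183 -0.0023  0.2205] tooly -1.3 w 0.155 F [-0.3 -0.5 -5.3] q7 0.08 -> [-0.18 -0.13  8.95] yaw -0.001
```

Request:
{"name": "step_arm", "arguments": {"increments": [[-1,[-0.15,0,3],-0.005],[-1,[-0.15,0,5],-0.005],[-1,[-0.15,0,6],-0.005],[-1,[-0.15,0,6],-0.005]]}}

```text
clock: 38.17
tool_pos: [0.5181, -0.0037, 0.1602]
tool_rot: [0.713, 0.701, -0.0, -0.0]
wrist_force: [1.0, -0.2, -4.4]
gripper_width: 0.157
```

```bash
sed -i 's/"cover","cover_handle","dryer_pin1","dryer"/"cover"/' cov.py; python3 cov.py
```

```text
top cover (array([ 0.5154, -0.003 ]), array([0.3451, 0.206 ]), 89.03, 3625, np.float64(0.13498753188560736))
cover [([0.517, -0.004, 0.127], 0.65)]
scene cover (array([ 0.5215, -0.0072]), array([0.3457, 0.2093]), 88.98, 4142, np.float64(0.1326771726586337))
cover [([0.518, -0.006, 0.134], 0.65)]
pos [ 0.5191 -0.0037  0.1614] tooly -1.0 w 0.159 F [ 0.1  0.4 -4.8] q7 0.15 -> [-0.04 -0.21  3.04] yaw 0.004
```

Request:
{"name": "step_arm", "arguments": {"increments": [[-1,[0,0,1],0],[-1,[0,0,2],0],[-1,[0,0,2.6],0],[-1,[0,0,2.6],0]]}}

```text
clock: 38.88
tool_pos: [0.5177, -0.0036, 0.1363]
tool_rot: [0.713, 0.701, -0.0, -0.002]
wrist_force: [-8.8, 1.8, 17.4]
gripper_width: 0.156
```

```bash
python3 cov.py
```

```text
top cover (array([ 0.5148, -0.0029]), array([0.3466, 0.2065]), 89.1, 3605, np.float64(0.11130445571134322))
cover [([0.518, -0.004, 0.104], 0.75), ([0.676, -0.033, 0.148], 0.44)]
scene cover (array([ 0.5207, -0.0071]), array([0.3451, 0.2109]), 88.52, 3939, np.float64(0.10839033104444305))
cover []
pos [ 0.5177 -0.0036  0.1363] tooly -1.0 w 0.158 F [-7.5  1.  16.7] q7 0.17 -> [-0.04 -0.07  0.53] yaw 0.004
```

```bash
cat > pl.py <<'E'
from h import *
for n in ["top","scene"]:
    f=eyes.grab_frame(n);P=cloud(f)
    for nm,(x0,x1,y0,y1) in dict(pymx=(.43,.6,.10,.15),nymx=(.43,.6,-.16,-.11),xm=(.43,.46,-.16,.15),xp=(.575,.605,-.16,.15)).items():
        m=(P[...,0]>x0)&(P[...,0]<x1)&(P[...,1]>y0)&(P[...,1]<y1)&(P[...,2]>.085)&(P[...,2]<.135)
        print(n,nm,m.sum(),np.round(np.median(P[m][:,2]),4),end=" | ")
    print()
save(f,"home_s.png",(215,170,400,310),4)
E
python3 pl.py
```

```text
top pymx 727 0.111 | top nymx 738 0.1105 | top xm 521 0.1106 | top xp 526 0.1108 | 
scene pymx 555 0.1082 | scene nymx 589 0.1084 | scene xm 427 0.1082 | scene xp 678 0.1083 |
```

View pics/home_s.png

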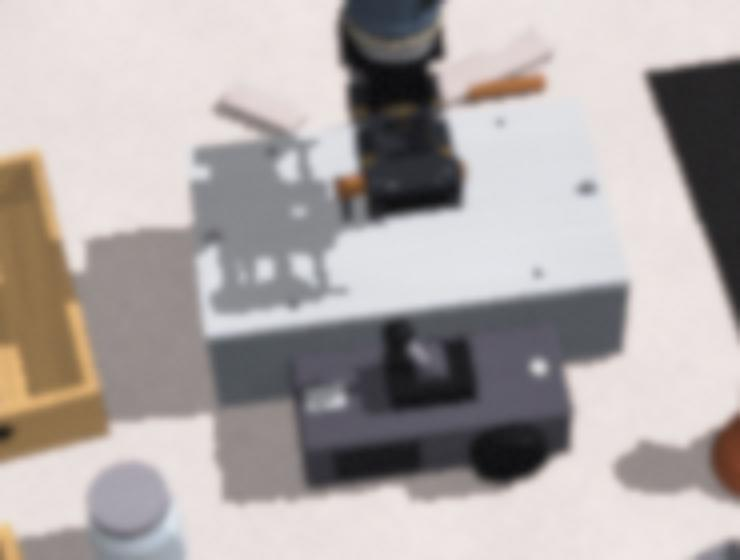

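The cover sits flush on the tub, with pins showing at (586,187) and (210,237). It is level, and its height matches the starting home value. Releasing and retreating.

Request:
{"name": "step_arm", "arguments": {"increments": [[-1,[0,0,-0.3],0],[0.2,[0,0,-0.3],0],[0.2,[0,0,-0.3],0],[0.2,[0,0,-0.3],0],[0.2,[0,0,-5],0],[0.2,[0,0,-10],0],[0.2,[6,0,-13],0],[0.2,[12,0,-13],0],[0.2,[18,0,-13],0],[0.2,[24,0,-13],0],[0.2,[24,0,-13],0],[0.2,[24,0,-13],0]]}}

```text
clock: 40.67
tool_pos: [0.5225, 0.2355, 0.2643]
tool_rot: [0.713, 0.701, -0.0, 0.0]
wrist_force: [-0.1, -1.2, -0.3]
gripper_width: 0.607
```

```bash
python3 pl.py; python3 - <<'E'
from h import *
st()
for n in ["top","scene"]:
    f=eyes.grab_frame(n);P=cloud(f)
    print("cover",rect(P,.1,.122,(.35,.68),(-.25,.25))[:3],"handle",rect(P,.14,.175,(.4,.6),(-.12,.12))[:3])
    print("crate rim",rect(P,.055,.075,(.3,.7),(-.53,-.25))[:3])
    for l in ["cover","cover_handle","fan_switch_tip","corbel1","pedestal1","crate","jar","bust","bowl","mug"]: print(n,l,[(np.round(d["position"],3).tolist(),round(d["p"],2)) for d in eyes.landmark_of(f,l)][:2])
    if n=="top": save(f,"end.png",(130,130,530,380),2)
E
```

```text
top pymx 732 0.1105 | top nymx 738 0.1107 | top xm 821 0.1107 | top xp 789 0.1109 | 
scene pymx 564 0.1081 | scene nymx 582 0.1079 | scene xm 592 0.1081 | scene xp 674 0.1082 | 
t 40.775 pos [0.5228 0.2342 0.2646] F [ 0.3 -0.3 -0. ] w 0.5991412703096007
[[ 0.02  1.    0.  ]
 [ 1.   -0.02 -0.  ]
 [-0.    0.   -1.  ]]
cover (array([ 0.5456, -0.0034]), array([0.3467, 0.2671]), 89.01) handle (array([ 0.516, -0.002]), array([0.106, 0.014]), 90.0)
crate rim (array([ 0.4929, -0.3904]), array([0.2811, 0.2119]), 6.95)
top cover [([0.519, -0.001, 0.105], 0.75)]
top cover_handle [([0.518, -0.002, 0.146], 0.75)]
top fan_switch_tip [([0.676, -0.034, 0.146], 0.59)]
top corbel1 [([0.569, -0.385, 0.011], 0.7), ([0.672, -0.036, 0.147], 0.58)]
top pedestal1 []
top crate [([0.498, -0.391, -0.001], 0.91)]
top jar []
top bust [([0.748, 0.255, 0.0], 0.81), ([0.476, -0.614, -0.0], 0.54)]
top bowl [([0.477, -0.615, -0.003], 0.7), ([0.414, -0.402, 0.011], 0.45)]
top mug [([0.48, 0.599, 0.0], 0.86)]
cover (array([ 0.547 , -0.0081]), array([0.3448, 0.2642]), 88.95) handle (array([ 0.5221, -0.0089]), array([0.1042, 0.0163]), 88.64)
crate rim (array([ 0.4973, -0.3943]), array([0.2875, 0.2109]), 7.01)
scene cover [([0.518, -0.003, 0.109], 0.94), ([0.415, -0.401, 0.008], 0.23)]
scene cover_handle [([0.515, -0.006, 0.153], 0.67), ([0.495, -0.39, 0.011], 0.24)]
scene fan_switch_tip [([0.672, -0.035, 0.149], 0.5), ([0.573, -0.383, 0.007], 0.22)]
scene corbel1 [([0.485, 0.602, 0.002], 0.72), ([0.748, -0.257, -0.004], 0.7)]
scene pedestal1 [([0.495, -0.39, 0.011], 0.61)]
scene crate [([0.496, -0.395, 0.003], 0.93), ([0.519, -0.002, 0.109], 0.36)]
scene jar [([0.746, -0.258, -0.006], 0.85)]
scene bust [([0.75, 0.254, -0.002], 0.75)]
scene bowl [([0.479, -0.615, 0.003], 0.82)]
scene mug [([0.482, 0.604, 0.001], 0.55)]
```

View pics/end.png

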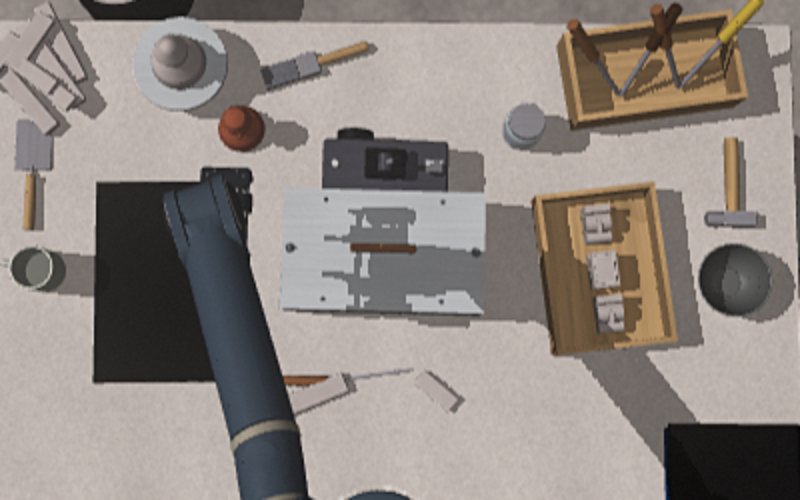

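The end view matches the start: cover over both pins at (290,247) and (476,252), three casts in the crate, switch off, bystanders in place. Handing in.

```bash
python3 -c "
from bench import close_job
print(close_job())"
```

```text
the job is handed in; nothing more can be done
None
```

I switched the fan off, laid the cover on the mat, moved all three casts into the crate (two corbels and a pedestal), set the cover back on its pins, and handed the job in at about 41 s.

Last checks, from both cameras before hand-in:
- **Cover:** its height, centre and angle match the starting home values to about 1 mm and 0.5°. It is level, and both pins show in its holes.
- **Casts:** all three show in the crate in the final top picture. The networks missed some of them in those last frames, giving only one correct corbel and one pedestal.
- **Fan switch:** the tip is at y = -0.034, which is fully off.
- **Jar, bust, bowl and mug:** all are within about 1 cm of where they started. The jar was found only in the scene camera.
- **Crate:** one last reading was about 5 mm off the earlier ones, with no effect on the result.

I noticed no knock and no grip slackening. When the cover was set down the tool stood about 5 mm higher than expected and the wrist force read about 17 N. The depth check showed the cover fully home, so I released it.

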